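# Nip the cartridge in the cam clamp and scan its label

### The arm

A 6-joint arm with a two-finger parallel gripper is mounted at the origin on a cart in front of the work surface, level with it; the furniture and walls round the work are solid. World frame = base frame: x ahead of the robot, y to its left, z up, the work surface at z = 0. Lengths are in mm, angles in rad, forces in N, time in s.
With the tool pointing down it reaches from about 375 to 925 mm from the base axis. Payload 5.7 kg.
Tool frame: the origin (TCP) lies at the very end of the fingers, on their centre line; the grasp point (between the pads) lies 19 mm behind it; z points along the fingers, y is the direction in which the jaws open and shut (so a half turn about z gives the same grasp; the last joint's range is limited). The gripper opens to 88 mm and grips with 3 to 60 N. Pads are 20 mm wide; open, the fingers measure 115 mm over their backs; the gripper's body (75 mm by 178 mm) begins 61 mm behind the grasp point.
Start: joints at [-1.251, 0.359, 1.51, -0, 1.272, -0.115], TCP at [252.718, -544.147, 222.623] pointing down, gripper open.
Joint ranges: [-2.97, 2.97], [-1.01, 2.36], [0.21, 2.38], [-0.96, 4.11], [0.2, 2.71], [-2.98, 2.98]. Speed limits (rad/s): [2.39, 2.39, 3.14, 3.14, 3.14, 3.14].

### API

Orientations are given as a unit quaternion [w, x, y, z].
In Python, from bench import r, eyes gives the robot as it stands. The module is installed in compiled form; this text tells all that it offers.
- The arm moves only by the tool apply_moves, never from a script. Its argument "targets" is a list that holds one entry, the list of rows, each a list of 6 numbers: the shift along the tool's x, y, z in cm, then the turn, a rotation vector about the tool's x, y, z in rad. A call has exactly 10 rows; each row is the pose to reach, as a shift and turn from the pose commanded when the call began, along the tool's axes at that moment; what a row does not reach only later rows make up. A row lasts 1/10 s, in which the tool goes at most 50 mm and 8.59 degrees, less where a joint would pass 70% of its speed; a pose out of reach is approached as far as the arm can. A call with a gripper value outside its range is refused whole. "fingers" is the finger opening in cm, from 0 to 8.78, set as the call begins (left out, the last holds). The fingers move at their own pace and stop on an object; "newtons" is the grip in N (left out, the last holds). Time passes only in rows, so rows that repeat a pose let the fingers close, or fill a call up. It gives the time, the measured TCP pose, the force and the opening at its end, in the units of the state.
- r.read_state(): the state, without advancing time (a new reading comes with each control period).
- eyes.get_image(name): name is "side" or "top" or "wrist"; returns a dict with "frame" (420x560x3 uint8, red, green, blue), "depth" (420x560 float32, mm along the optical axis (not along the pixel's ray), 0 where there is no reading), "intrinsics" (3x3 intrinsics, pixels), "position" and "orientation" of the camera in the world. Camera axes: x right, y down, z forward; pixel columns grow to the right and rows downward; lengths in mm; the calibration is good to about 2 mm. A picture is of the moment at which its call begins.
- r.sign_off(): hands the job in, once; it reports no verdict.
The state is a dict: "time": time; "joint_pos": joint angles; "joint_velocities": joint speeds; "joint_efforts": joint torques, N m; "ee_pos": TCP position; "ee_rot": TCP orientation; "wrist_force": force on the tool from outside, world axes, zero at the start; "wrist_torque": the same for the moment, N m; "width": opening from 0.0 (shut) to 1.0 (fully open).
Only numpy, scipy, OpenCV 4.12 (cv2) and the standard library are available. Lean on these libraries where they do the work, as an engineer would, in place of code of your own. Each camera call takes 0.05 s, during which the arm holds its last target. There are 200 camera calls.

### The job

Turn the cam lever of the clamp clockwise just until the jaw has taken up the gap and nips the white reagent cartridge firmly against the fence, without overrunning and crushing it. Then take the stick scanner from its tray and hold it steady for well over a second with its window about 7 cm from the barcode label on the sloping front, square on to the label, pointed at the label's middle and with its window slot running across the bars, without touching the cartridge with it. Finally stand the scanner upright, window down, back in its tray, leaving the cartridge still nipped and the bystanders where they are.

Things in the scene. Friction and masses are not known exactly. Their poses are not given: they have to be found in the camera images.
- clamp: Fixed bench clamp, aluminium plate, top 12 mm above the worktop, y -75 to +115 mm, x +-70 mm. Origin on the worktop; x away from the robot at yaw 0. The cartridge stands on it near the origin, between a fence (-y side, 34 mm high) and a jaw (+y side). The fence's setting varies, unreported: the whole gap is 8 to 17 mm, to be found by feel. Lever's upright axis: x 0, y +70 mm.
- clamp_jaw: Springy rubber face (60 (x) x 4 x 30 mm) of the clamp's jaw block, 15 mm thick with it; axes as the clamp's. Origin low in the gripping face, which is at y +35 mm of the clamp with the lever at 0 and moves to -y by 14 mm per rad of lever. Once it grips, its force rises by about 12 N per mm (165 N per rad of lever). Firmly nipped: at least 5 N; above 50 N the cartridge is crushed.
- cam_lever (a joint): Cam lever, rad, 0 (open, start) to 1.5, growing clockwise from above. Friction 0.35 N m (5.8 N at the post while it turns); stays where left, but creeps back until the jaw presses under about 25 N. Each N of jaw force adds 0.23 N at the post: while turning, a firm nip begins at about 7 N of push there, crushing at about 17 N; with the push stopped, friction hides the first 25 N of jaw force.
- lever_post (a point): Centre of the top of the round black upright post on the lever's end: 16 mm diameter, 50 mm tall above the arm, its top 94 mm above the worktop, 60 mm from the lever's axis. At lever 0 it lies from the axis towards (-x, +y) of the clamp at 45 degrees. Pushing it away from the robot closes the jaw; push with closed fingers or pinch it.
- cartridge: Loose white reagent cartridge, 90 (x) x 60 (y) mm, 60 mm high, 0.25 kg, two grey caps (11 mm high) on the flat top at the back. Origin at the centre of its underside, axes about as the clamp's. Its front (-x) half slopes up from 25 mm at the front edge to 60 mm, 29 degrees from level.
- label: White barcode label 40 (x, up the slope) x 52 (y) mm on the sloping front of the cartridge, turning with it. Origin at its centre on the face, z square out of the face (towards the robot and up). The black bars run along x, so the scan slot should run along y, either way round.
- scanner: Loose stick scanner, 142 mm long, 0.16 kg, standing window down. Origin at the centre of the window in its lower end; z runs up along the handle, the view goes along -z. Head 46 (x) x 56 (y) mm from z = 0 to 32 mm, above it (z = 40 to 140 mm) a straight handle 30 (x) x 36 (y) mm with edges rounded 5 mm. The window slot runs along y. Grip it about 25 mm below its top.
- tray: Fixed grey open tray 100 (x) x 110 (y) mm, walls 4 mm thick and 16 mm high, floor 4 mm thick. Origin at the centre of its underside. The scanner stands in it with over 20 mm of play all round.
- beaker: Bystander: small glass beaker, 57 x 64 x 72 mm, origin at its foot.
- pipette: Bystander: transfer pipette lying down, 155 x 13 x 13 mm.
- timer: Bystander: bench timer, 60 x 68 x 18 mm.
- marker: Bystander: black marker pen lying down, 119 x 14 x 12 mm.
There are look-alikes about, which are no part of the job. Leave any green or red look-alike of the scanner alone.

How it is judged:
By the outcome, as a careful person would: the job done as asked, in the order asked, and still so for the second after the job is handed in, with the robot touching nothing.
It also fails if it takes over 72 s, if anything falls off the work surface, if the arm or the gripper's body presses on something with over 40 N, if the wrist force passes 120 N, or if a joint passes its speed limit or range.

## Working session

There is one attempt and no reset: what is moved stays moved. The work goes in short steps, Python scripts to look and compute and a tool call to move; the robot and the scene stay as the last step left them, time stands still between calls to the robot, and variables do not carry over. Pictures are saved under pics/ and viewed, about 8 in all and at most 12, crops included, and the job is handed in when it is done.

Besides the shell and the picture viewer there is one more tool, called after "Call:" by a JSON object that holds its "api" and its "payload", one argument or row to a line. apply_moves: Moves the arm, as the interface text tells. Its arguments: {"type":"object","properties":{"targets":{"type":"array","items":{"type":"array","items":{"type":"array","items":{"type":"number"}}}},"fingers":{"type":"number"},"newtons":{"type":"number"}},"required":["targets"]}

```bash
mkdir -p pics; cat > h.py <<'E'
import numpy as np, cv2
from bench import r, eyes
from scipy.spatial.transform import Rotation as R
def rot(q): return R.from_quat([q[1],q[2],q[3],q[0]])
def cam(n,save=None):
    d=eyes.get_image(n)
    np.savez('%s.npz'%(save or n),**d)
    if save: cv2.imwrite('pics/%s.png'%save,d['frame'][:,:,::-1])
    return d
def load(n): return dict(np.load('%s.npz'%n))
def cloud(d):
    K=np.array(d['intrinsics']);z=d['depth'];v,u=np.mgrid[:z.shape[0],:z.shape[1]]
    p=np.stack([(u-K[0,2])/K[0,0]*z,(v-K[1,2])/K[1,1]*z,z],-1)
    w=rot(d['orientation']).apply(p.reshape(-1,3)).reshape(p.shape)+d['position']
    w[z==0]=np.nan
    return w
def st():
    s=r.read_state()
    print({k:np.round(s[k],3).tolist() for k in ('time','joint_pos','ee_pos','ee_rot','wrist_force','width')})
    return s
E
python3 - <<'E'
from h import *
s=st()
a=cam('top','top1');b=cam('side','side1')
for d in(a,b):print(d['position'],d['orientation'],d['intrinsics'][0][0])
E
```

```text
{'time': 0.0, 'joint_pos': [-1.251, 0.36, 1.511, 0.0, 1.272, -0.115], 'ee_pos': [252.499, -543.555, 221.816], 'ee_rot': [-0.001, 0.976, 0.216, -0.0], 'wrist_force': [0.082, -0.851, -1.314], 'width': 1.0}
[ 379.75497868  -95.67638771 1218.50722273] [-0.03772417  0.7136953  -0.69854516  0.03536328] 440.8687373461806
[-642.94027003  132.51330329  676.85882985] [ 0.32723379 -0.54867573  0.64990914 -0.41169296] 440.4462073561344
```

View pics/top1.png

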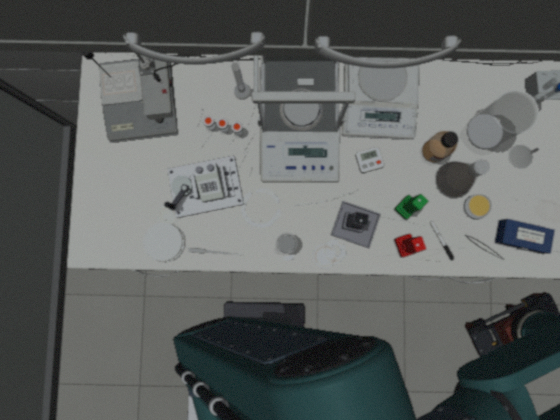

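View pics/side1.png

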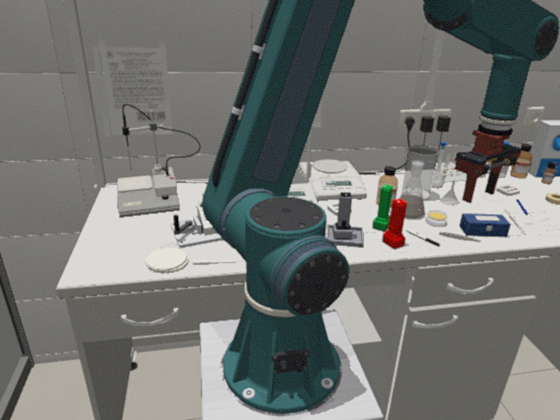

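The top view shows the clamp at (205,187) with its black lever at (178,200), and the dark scanner in its grey tray at (357,222). Two things could be taken for the scanner: the green one at (411,206) and the red one at (409,244). I choose the dark grey one standing in the tray. The beaker is probably at (289,243) and the pipette at (213,250). One close crop to check.

```bash
python3 - <<'E'
from h import *
d=load('top1');f=d['frame'][:,:,::-1]
a=cv2.resize(f[145:225,155:255],None,fx=5,fy=5,interpolation=cv2.INTER_CUBIC)
b=cv2.resize(f[190:260,320:380],None,fx=4.8,fy=5.714/1.0,interpolation=cv2.INTER_CUBIC)
c=np.hstack([a,cv2.resize(b,(300,400))]);cv2.imwrite('pics/crop1.png',c)
w=cloud(d)
for n,(u,v) in dict(clamp=(205,187),scan=(357,218),beaker=(289,243),post=(174,208),post2=(183,184)).items(): print(n,np.round(w[v,u]))
# plate corners / heights
np.set_printoptions(linewidth=250)
print(np.round(w[150:222:3,162:248:4,2]))
print('scan');print(np.round(w[198:250:3,328:384:3,2]))
E
```

```text
clamp [556. 127.  53.]
scan [ 473. -264.  147.]
beaker [ 413. -100.    7.]
post [498. 209.  49.]
post2 [565. 190.  37.]
[[ 2.  1. -2.  2. -1.  1.  2. -2. -0.  5. -1.  2. -4. -1. -3.  1.  1.  0.  2.  1. -4.  0.]
 [-2.  2.  5. -0.  1. -1.  4.  2.  2. -0.  2.  3.  0.  5.  4. -1. -0. -1. -2. -2. -1.  1.]
 [ 1.  1.  1. -1.  0. -1. -3.  2. -1. -0. -5.  1.  3.  1.  2.  5.  2. 12. 14.  1. -0.  2.]
 [-0. -2.  1.  3.  2. -1.  4.  1.  1. -2. -0. -3. -3.  1. 11. 11.  8. 16. 13. -4. -2. -0.]
 [-2. -3. -4. -3. -3. -1.  0. -1.  0.  1. 16. 16. 10. 11. 12. 13. 14.  6. 11.  1.  5. -4.]
 [ 1.  0. -7. -3.  4.  1. 12. 12. 10. 11. 69. 72. 79. 71. 12. 46. 15. 14. 13.  0.  1.  1.]
 [ 0. -1.  9. 15. 13. 10. 10. 14. 71. 85. 81. 71. 86. 74. 37. 48. 16.  8. 18. -1. -1.  3.]
 [ 2. -1. 15. 11. 15. 16. 13. 10. 72. 87. 78. 73. 76. 70. 52. 46. 17. 22. 16. -3. -1.  3.]
 [ 2.  1. 10. 10. 11. 14. 11. 10. 14. 69. 74. 74. 70. 66. 65. 44. 24. 20. 13.  8.  4. -4.]
 [ 4. -2. 15.  9. 35. 34. 36. 11. 46. 67. 71. 69. 67. 69. 64.  9. 20. 18. 10. 14. -0. -3.]
 [-0.  1. 12. 28. 37. 36. 35. 36. 45. 66. 67. 64. 64. 62. 58. 14. 24. 
[... 2274 characters left out ...]
3.   3.   2.]
 [ -1.  -2.   4.   1.   3.   2.   1.   7.   7.  22.  33.  37.   6.   5.   2.   4.  -6.   1.   1.]
 [ -2.  -1.   5.   6.   7.   4.   4.   5.   3.   7.   4.  -2.   9.   4.   5.  14.   0.   3.  -2.]
 [  2.   0.   2.   8.  15.   5.   4.   8.   4.   1.   5.   6.   3.   4.   6.  15.  -2.  -4.  -2.]
 [ -0.  -4.  -3.   2.   2.   0.   6.  17.   4.   4.   1.   5.   5.   4.   3.  -3.  -3.  -2.   4.]
 [  2.   2.  -4.   2.   4.   0.   4.   1.  -5.  12.  14.   2.   4.   2.  13.  -0.   4.  -2.   5.]
 [  0.  -1.   0.  -1.  -1.   3.  -1.   1.   2.  -4.   1.   1.  15.  13.  15.  -1.  -1.  -2.  -0.]
 [  2.   0.   2.   2.   0.   1.  -2.  -5.  -3.  -1.  -1.   3.   2.  -1.  -1.  -1.   4.   4.   3.]]
```

View pics/crop1.png

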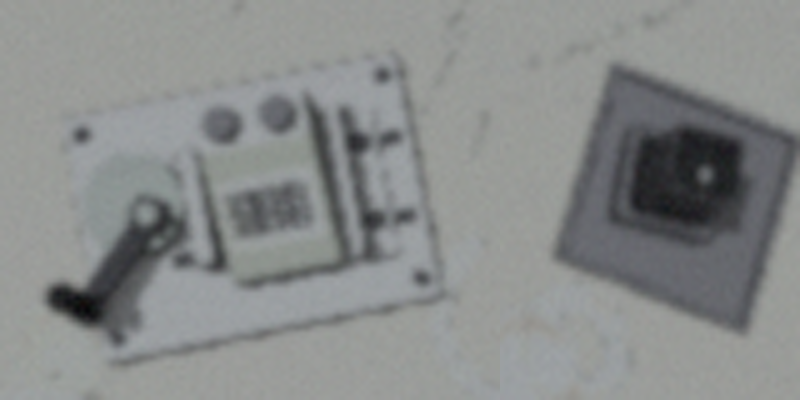

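The crop shows the clamp yawed about +10 degrees, with the post at the lever's lower-left end at crop (65,300). The cartridge label is readable on the front slope, and a plain dark scanner stands in the tray at crop (690,175). It is the right choice. Now the fits.

```bash
python3 - <<'E'
from h import *
from scipy.optimize import least_squares
d=load('top1');w=cloud(d)
def rect(mask,roi):
    u0,u1,v0,v1=roi
    m=np.zeros(mask.shape,np.uint8);m[v0:v1,u0:u1]=mask[v0:v1,u0:u1]
    m=cv2.morphologyEx(m,cv2.MORPH_OPEN,np.ones((2,2),np.uint8))
    n,l,s,_=cv2.connectedComponentsWithStats(m);k=1+np.argmax(s[1:,4]);m=l==k
    return w[m]
z=w[...,2]
for n,mk,roi in(('plate',(z>6.5)&(z<20),(155,250,145,222)),('handletop',z>139,(340,375,205,235)),('traywin',(z>2),(320,385,195,255)),('post',z>85,(160,180,195,215)),('posthi',z>75,(160,180,195,215))):
    p=rect(mk.astype(np.uint8),roi)
    (c,sz,a)=cv2.minAreaRect(p[:,:2].astype(np.float32)); print(n,len(p),np.round(c,1),np.round(sz,1),round(a,1),'mean',np.round(p.mean(0),1))
    if 'post' in n: print(np.round(p,0).tolist())
E
```

```text
plate 1732 [562.4 131.7] [139.6 187.4] 13.2 mean [nan nan nan]
handletop 163 [ 472.6 -290.5] [32.  62.9] 6.4 mean [nan nan nan]
traywin 1315 [ 464.1 -286.2] [115.9 102.7] 72.1 mean [nan nan nan]
post 32 [499.5 222.8] [10.7 32.5] 8.8 mean [500.7 213.9  84.7]
[[506.0, 215.0, 98.0], [506.0, 212.0, 97.0], [507.0, 211.0, 90.0], [507.0, 209.0, 89.0], [503.0, 218.0, 95.0], [503.0, 215.0, 95.0], [503.0, 213.0, 95.0], [504.0, 210.0, 94.0], [504.0, 208.0, 92.0], [505.0, 207.0, 86.0], [501.0, 217.0, 97.0], [501.0, 215.0, 96.0], [501.0, 212.0, 96.0], [501.0, 209.0, 97.0], [501.0, 208.0, 92.0], [502.0, 208.0, 84.0], [498.0, 217.0, 95.0], [498.0, 215.0, 94.0], [498.0, 213.0, 94.0], [499.0, 210.0, 93.0], [499.0, 209.0, 87.0], [500.0, 209.0, 79.0], [496.0, 218.0, 93.0], [496.0, 214.0, 97.0], [496.0, 212.0, 95.0], [497.0, 212.0, 87.0], [497.0, 211.0, 79.0], [498.0, 209.0, 77.0], [502.0, 240.0, 4.0], [502.0, 237.0, 4.0], [495.0, 215.0, 73.0], [496.0, 214.0, 69.0]]
posthi 38 [499.5 222.8] [10.7 32.5] 8.8 mean [500.7 213.2  82. ]
[[506.0, 215.0, 98.0], [506.0, 212.0, 97.0], [507.0, 211.0, 90.0], [507.0, 209.0, 89.0], [503.0, 218.0, 95.0], [503.0, 215.0, 95.0], [503.0, 213.0, 95.0], [504.0, 210.0, 94.0], [504.0, 208.0, 92.0], [505.0, 207.0, 86.0], [506.0, 209.0, 71.0], [501.0, 217.0, 97.0], [501.0, 215.0, 96.0], [501.0, 212.0, 96.0], [501.0, 209.0, 97.0], [501.0, 208.0, 92.0], [502.0, 208.0, 84.0], [504.0, 209.0, 70.0], [498.0, 217.0, 95.0], [498.0, 215.0, 94.0], [498.0, 213.0, 94.0], [499.0, 210.0, 93.0], [499.0, 209.0, 87.0], [500.0, 209.0, 79.0], [501.0, 208.0, 72.0], [496.0, 218.0, 93.0], [496.0, 214.0, 97.0], [496.0, 212.0, 95.0], [497.0, 212.0, 87.0], [497.0, 211.0, 79.0], [498.0, 209.0, 77.0], [499.0, 209.0, 67.0], [502.0, 240.0, 4.0], [502.0, 237.0, 4.0], [495.0, 215.0, 73.0], [496.0, 214.0, 69.0], [497.0, 213.0, 63.0], [497.0, 211.0, 60.0]]
```

```bash
cat >> h.py <<'E'
def down(ydeg):  # tool down, jaw axis y at ydeg
    a=np.radians(ydeg+90); x=[np.cos(a),np.sin(a),0]; z=[0,0,-1]
    return R.from_matrix(np.array([x,np.cross(z,x),z]).T)
def rel(pos,Rt,base=None):
    if base is None:
        s=r.read_state(); base=(s['ee_pos'],rot(s['ee_rot']))
    p0,R0=base
    t=R0.inv().apply(np.array(pos)-p0)/10; v=(R0.inv()*Rt).as_rotvec()
    print('row',np.round(t,2).tolist(),np.round(v,4).tolist()); return t,v
E
python3 - <<'E'
from h import *
b=(np.array([252.718,-544.147,222.623]),down(-65.1))
rel([430,-270,290],down(-5),b)
E
```

```text
row [27.62, -17.4, -6.74] [0.0, 0.0, -1.0489]
```

Call:
{"api": "apply_moves", "payload": {
  "targets": [
    [[3.5,-2.2,-0.9,0,0,-0.13],[7,-4.4,-1.8,0,0,-0.26],[10.5,-6.6,-2.7,0,0,-0.4],[14,-8.8,-3.6,0,0,-0.53],[17.5,-11,-4.5,0,0,-0.66],[21,-13.2,-5.4,0,0,-0.8],[24.5,-15.4,-6.2,0,0,-0.93],[27.6,-17.4,-6.7,0,0,-1.05],[27.6,-17.4,-6.7,0,0,-1.05],[27.6,-17.4,-6.7,0,0,-1.05]]
  ],
  "fingers": 2.4
}}

```text
time: 1.1
ee_pos: [429.8, -269.6, 289.5]
ee_rot: [-0.0, 0.737, 0.676, -0.0]
wrist_force: [0.1, 0.9, -0.0]
width: 0.276
```

```bash
python3 - <<'E'
from h import *
s=st(); d=cam('wrist','w1'); print(d['position'],d['orientation'],d['intrinsics'][0][0])
rel([501,213,200],down(58.2))
w=cloud(d);z=w[...,2]
print(np.round(np.nanpercentile(z,[1,50,90,99])))
m=(z>138)&(z<152);m=cv2.morphologyEx(m.astype(np.uint8),cv2.MORPH_OPEN,np.ones((3,3),np.uint8))
n,l,ss,_=cv2.connectedComponentsWithStats(m);print(ss)
for k in range(1,n):
    if ss[k,4]>150:
        p=w[l==k];print(np.round(np.nanmedian(p,0),1),cv2.minAreaRect(p[:,:2].astype(np.float32)))
E
```

```text
{'time': 1.1, 'joint_pos': [-0.696, 0.166, 1.61, -0.001, 1.366, -0.611], 'ee_pos': [429.756, -269.603, 289.458], 'ee_rot': [-0.0, 0.737, 0.676, -0.0], 'wrist_force': [0.114, 0.943, -0.014], 'width': 0.276}
[ 436.16204259 -187.45670119  450.92365729] [ 0.15060188  0.98768453 -0.04182673 -0.00699008] 299.5410785126848
row [48.77, 2.96, 8.92] [-0.0009, -0.0003, -1.1026]
[-855.    1.  392.  404.]
[[     0      0    560    420 233716]
 [   548    116     12     12    128]
 [   557    131      3      6     17]
 [   304    181     30     34    873]
 [   259    302     32     20    466]]
[ 471.4 -271.2  146.1] ((472.50457763671875, -272.4438171386719), (33.981937408447266, 30.07608985900879), 79.94036102294922)
[ 414.1 -412.1  142.2] ((412.907958984375, -415.0546569824219), (32.21074676513672, 27.511791229248047), 21.79768180847168)
```

View pics/w1.png

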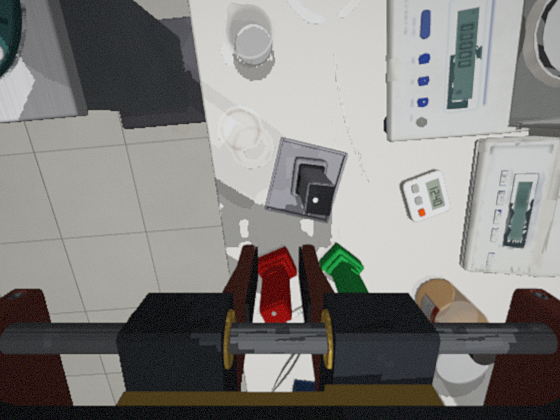

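The wrist view shows the dark scanner's handle top at (317,197) in its tray, with red at (275,285) and green at (345,270), both well clear. Next, the lever post.

Call:
{"api": "apply_moves", "payload": {
  "targets": [
    [[4.9,0.3,0.9,0,0,-0.11],[9.8,0.6,1.8,0,0,-0.22],[14.6,0.9,2.7,0,0,-0.33],[19.5,1.2,3.6,0,0,-0.44],[24.4,1.5,4.5,0,0,-0.55],[29.3,1.8,5.4,0,0,-0.66],[34.1,2.1,6.3,0,0,-0.77],[39,2.4,7.2,0,0,-0.88],[43.9,2.7,8,0,0,-0.99],[48.8,3,8.9,0,0,-1.1]]
  ]
}}

```text
time: 2.15
ee_pos: [502.3, 213.8, 200.0]
ee_rot: [0.0, 0.274, 0.962, -0.0]
wrist_force: [2.1, -0.9, 0.4]
width: 0.276
```

```bash
python3 - <<'E'
from h import *
s=st(); d=cam('wrist','w2'); print(d['position'])
w=cloud(d);z=w[...,2]
m=(z>86)&(z<102)&(np.hypot(w[...,0]-501,w[...,1]-213)<30)
m=cv2.morphologyEx(m.astype(np.uint8),cv2.MORPH_OPEN,np.ones((3,3),np.uint8)).astype(bool);p=w[m]
print(len(p),np.round(np.nanmedian(p,0),1),cv2.minAreaRect(p[:,:2].astype(np.float32)))
rel([501,213,60],down(58.2))
E
```

```text
{'time': 2.15, 'joint_pos': [0.276, 0.304, 1.656, -0.001, 1.182, -0.739], 'ee_pos': [502.268, 213.838, 199.996], 'ee_rot': [0.0, 0.274, 0.962, -0.0], 'wrist_force': [2.141, -0.877, 0.395], 'width': 0.276}
[431.90638832 257.61597979 361.43076932]
227 [501.9 217.3  92.7] ((502.5146789550781, 216.8332977294922), (15.293366432189941, 15.022369384765625), 84.3122329711914)
row [-0.28, -0.79, 13.87] [0.0038, -0.0025, 0.0069]
```

View pics/w2.png

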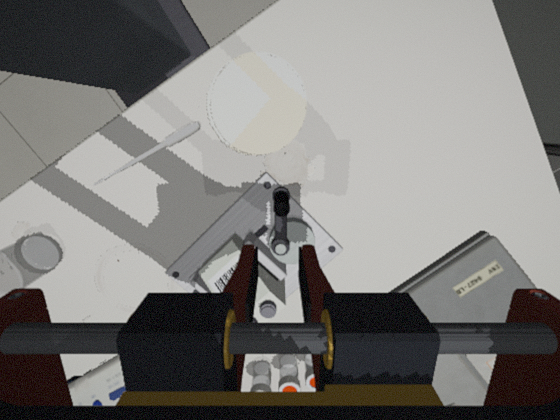

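The post top is at pixel (282,197) and the lever axis at (280,245). Post position is about (502,215). Lowering the open fingers around it.

```bash
python3 - <<'E'
from h import *
rel([502,215,58],down(58.2))
E
```

```text
row [-0.26, -0.57, 14.07] [0.0038, -0.0025, 0.0069]
```

```bash
python3 - <<'E'
from h import *
s=st();print(s['ee_rot'],s['joint_velocities'])
rel([502,215,58],down(58.2))
E
```

```text
{'time': 2.2, 'joint_pos': [0.285, 0.309, 1.652, 0.005, 1.18, -0.74], 'ee_pos': [502.782, 220.569, 198.764], 'ee_rot': [-0.001, 0.271, 0.963, 0.002], 'wrist_force': [1.667, 4.056, -0.548], 'width': 0.273}
[-6.73738354e-04  2.70645984e-01  9.62676313e-01  2.14799737e-03] [-0.0853479  -0.04044155  0.04542949 -0.03373318  0.03064904  0.04026017]
row [-0.26, -0.57, 14.07] [0.0038, -0.0025, 0.0069]
```

```bash
cat >> h.py <<'E'
import pickle
def setcmd(p,Rt): pickle.dump((np.array(p,float),Rt.as_quat()),open('cmd.pkl','wb'))
def cmd():
    p,q=pickle.load(open('cmd.pkl','rb')); return p,R.from_quat(q)
def did(row):  # last row of a call fully reached
    p,Rt=cmd(); setcmd(p+Rt.apply(np.array(row[:3])*10), Rt*R.from_rotvec(row[3:]))
def rc(pos,Rt): return rel(pos,Rt,cmd())
E
python3 - <<'E'
from h import *
a0=2*np.arctan2(.21567,.97647)  # start
setcmd([252.718,-544.147,222.623],down(np.degrees(-1.251+0.115)))
did([27.6,-17.4,-6.7,0,0,-1.05]);print(cmd()[0])
did([48.8,3,8.9,0,0,-1.1]);print(cmd()[0],cmd()[1].as_matrix()[:,1],58.2)
rc([502,215,58],down(58.2))
E
```

```text
[ 429.74454594 -270.07839174  289.623     ]
[501.54996087 213.54127534 200.623     ] [0.52846915 0.84895251 0.        ] 58.2
row [0.04, 0.15, 14.26] [0.0, 0.0, -0.0018]
```

Commanded pose tracked well (501.5, 213.5, 200.6). The earlier reading was overshoot. Descending, slowing at the end.

Call:
{"api": "apply_moves", "payload": {
  "targets": [
    [[0,0.1,1.5,0,0,0],[0,0.1,3.5,0,0,0],[0,0.1,5.5,0,0,0],[0,0.1,7.5,0,0,0],[0,0.1,9.5,0,0,0],[0,0.1,11.2,0,0,0],[0,0.1,12.6,0,0,0],[0,0.1,13.6,0,0,0],[0,0.1,14.2,0,0,0],[0,0.1,14.2,0,0,0]]
  ],
  "fingers": 2.8
}}

```text
time: 3.2
ee_pos: [501.9, 213.6, 58.0]
ee_rot: [-0.001, 0.275, 0.961, -0.0]
wrist_force: [0.3, 0.6, 0.2]
width: 0.317
```

```bash
python3 - <<'E'
from h import *
did([0,.1,14.2,0,0,0]);print(cmd()[0]);st()
ax=np.array([551.5,181.5])
# arc rows: closed loop in theta, relative to current commanded pose
p0,R0=cmd()
for th in np.arange(0,1.31,.1):
    f=np.radians(148.2)-th
    off=0
    P=ax+60*np.array([np.cos(f),np.sin(f)])
    t=R0.inv().apply(np.r_[P,58.5]-p0)/10
    print(round(th,2),np.round(P,1),np.round(t,2),'rz',round(th,2))
E
```

```text
[502.07843002 214.39022785  58.623     ]
{'time': 3.2, 'joint_pos': [0.276, 0.486, 1.794, 0.0, 0.863, -0.737], 'ee_pos': [501.906, 213.551, 57.978], 'ee_rot': [-0.001, 0.275, 0.961, -0.0], 'wrist_force': [0.283, 0.56, 0.233], 'width': 0.317}
0.0 [500.5 213.1] [ 0.07 -0.19  0.01] rz 0.0
0.1 [503.9 218.1] [0.04 0.41 0.01] rz 0.1
0.2 [507.8 222.6] [-0.05  1.    0.01] rz 0.2
0.3 [512.1 226.8] [-0.2   1.58  0.01] rz 0.3
0.4 [516.8 230.5] [-0.4   2.15  0.01] rz 0.4
0.5 [521.9 233.7] [-0.66  2.69  0.01] rz 0.5
0.6 [527.3 236.4] [-0.98  3.2   0.01] rz 0.6
0.7 [532.9 238.5] [-1.34  3.68  0.01] rz 0.7
0.8 [538.7 240.1] [-1.75  4.12  0.01] rz 0.8
0.9 [544.6 241.1] [-2.2   4.51  0.01] rz 0.9
1.0 [550.6 241.5] [-2.68  4.86  0.01] rz 1.0
1.1 [556.5 241.3] [-3.2   5.16  0.01] rz 1.1
1.2 [562.5 240.5] [-3.75  5.41  0.01] rz 1.2
1.3 [568.3 239.1] [-4.32  5.6   0.01] rz 1.3
```

Call:
{"api": "apply_moves", "payload": {
  "targets": [
    [[0.06,0.11,0,0,0,0.05],[0.04,0.41,0,0,0,0.1],[0,0.71,0,0,0,0.15],[-0.05,1.0,0,0,0,0.2],[-0.12,1.29,0,0,0,0.25],[-0.2,1.58,0,0,0,0.3],[-0.3,1.87,0,0,0,0.35],[-0.4,2.15,0,0,0,0.4],[-0.53,2.42,0,0,0,0.45],[-0.66,2.69,0,0,0,0.5]]
  ],
  "fingers": 2.2,
  "newtons": 60
}}

```text
time: 4.2
ee_pos: [519.4, 232.7, 59.2]
ee_rot: [-0.001, 0.505, 0.863, -0.002]
wrist_force: [-6.3, -1.0, 6.7]
width: 0.248
```

```bash
cat >> h.py <<'E'
AX=np.array([551.5,181.5])
def lev(row=None,ths=()):
    if row is not None: did(row)
    s=st();v=s['ee_pos'][:2]-AX;f=np.arctan2(v[1],v[0]);th=np.radians(148.2)-f
    t=np.array([np.sin(f),-np.cos(f)]);F=np.array(s['wrist_force'][:2])
    print('th_tool %.3f r %.1f push %.2f radial %.2f'%(th,np.hypot(*v),-F@t,F@np.array([np.cos(f),np.sin(f)])))
    p,Rt=cmd();print('cmd',np.round(p,1))
    y=Rt.as_matrix()[:,1];c0=np.radians(58.2)-np.arctan2(y[1],y[0])
    for th in ths:
        g=np.radians(148.2)-th
        q=Rt.inv().apply(np.r_[AX+60*np.array([np.cos(g),np.sin(g)]),58.6]-p)/10
        print(round(th,3),np.round(q,2),round(th-c0,3))
E
python3 - <<'E'
from h import *
lev([-0.66,2.69,0,0,0,.5],np.arange(.52,.71,.02))
E
```

```text
{'time': 4.2, 'joint_pos': [0.3, 0.511, 1.736, -0.0, 0.899, -0.212], 'ee_pos': [519.447, 232.695, 59.151], 'ee_rot': [-0.001, 0.505, 0.863, -0.002], 'wrist_force': [-6.288, -0.984, 6.749], 'width': 0.248}
th_tool 0.456 r 60.4 push 5.85 radial 2.50
cmd [521.9 233.7  58.6]
0.52 [-0.01  0.12  0.  ] 0.018
0.54 [-0.01  0.24  0.  ] 0.038
0.56 [-0.01  0.36  0.  ] 0.058
0.58 [-0.02  0.48  0.  ] 0.078
0.6 [-0.03  0.6   0.  ] 0.098
0.62 [-0.05  0.72  0.  ] 0.118
0.64 [-0.06  0.84  0.  ] 0.138
0.66 [-0.08  0.95  0.  ] 0.158
0.68 [-0.1   1.07  0.  ] 0.178
0.7 [-0.12  1.19  0.  ] 0.198
```

Call:
{"api": "apply_moves", "payload": {
  "targets": [
    [[-0.01,0.12,0,0,0,0.02],[-0.01,0.24,0,0,0,0.04],[-0.01,0.36,0,0,0,0.06],[-0.02,0.48,0,0,0,0.08],[-0.03,0.6,0,0,0,0.1],[-0.05,0.72,0,0,0,0.12],[-0.06,0.84,0,0,0,0.14],[-0.08,0.95,0,0,0,0.16],[-0.1,1.07,0,0,0,0.18],[-0.12,1.19,0,0,0,0.2]]
  ]
}}

```text
time: 5.2
ee_pos: [529.4, 238.3, 59.0]
ee_rot: [-0.002, 0.588, 0.809, -0.002]
wrist_force: [-7.7, 1.2, 4.6]
width: 0.252
```

```bash
python3 - <<'E'
from h import *
lev([-0.12,1.19,0,0,0,.2],np.arange(.715,.86,.015))
E
```

```text
{'time': 5.2, 'joint_pos': [0.303, 0.524, 1.709, 0.002, 0.914, -0.01], 'ee_pos': [529.436, 238.256, 58.989], 'ee_rot': [-0.002, 0.588, 0.809, -0.002], 'wrist_force': [-7.737, 1.166, 4.63], 'width': 0.252}
th_tool 0.645 r 60.9 push 6.79 radial 3.89
cmd [532.8 238.5  58.6]
0.715 [-0.    0.09  0.  ] 0.013
0.73 [-0.    0.18  0.  ] 0.028
0.745 [-0.01  0.27  0.  ] 0.043
0.76 [-0.01  0.36  0.  ] 0.058
0.775 [-0.02  0.45  0.  ] 0.073
0.79 [-0.02  0.54  0.  ] 0.088
0.805 [-0.03  0.63  0.  ] 0.103
0.82 [-0.04  0.72  0.  ] 0.118
0.835 [-0.05  0.81  0.  ] 0.133
0.85 [-0.07  0.9   0.  ] 0.148
```

Call:
{"api": "apply_moves", "payload": {
  "targets": [
    [[0,0.06,0,0,0,0.01],[0,0.12,0,0,0,0.02],[0,0.18,0,0,0,0.03],[-0.01,0.24,0,0,0,0.04],[-0.01,0.3,0,0,0,0.05],[-0.01,0.36,0,0,0,0.06],[-0.02,0.42,0,0,0,0.07],[-0.02,0.48,0,0,0,0.08],[-0.02,0.54,0,0,0,0.09],[-0.03,0.6,0,0,0,0.1]]
  ]
}}

```text
time: 6.2
ee_pos: [535.0, 240.3, 58.9]
ee_rot: [-0.003, 0.628, 0.778, -0.002]
wrist_force: [-8.5, 2.9, 4.9]
width: 0.25
```

```bash
python3 - <<'E'
from h import *
lev([-0.03,.6,0,0,0,.1],np.arange(.81,.901,.01))
E
```

```text
{'time': 6.2, 'joint_pos': [0.303, 0.531, 1.696, 0.003, 0.921, 0.089], 'ee_pos': [534.988, 240.329, 58.919], 'ee_rot': [-0.003, 0.628, 0.778, -0.002], 'wrist_force': [-8.494, 2.876, 4.941], 'width': 0.25}
th_tool 0.742 r 61.1 push 7.40 radial 5.06
cmd [538.6 240.1  58.6]
0.81 [-0.    0.06  0.  ] 0.008
0.82 [-0.    0.12  0.  ] 0.018
0.83 [-0.    0.18  0.  ] 0.028
0.84 [-0.    0.24  0.  ] 0.038
0.85 [-0.01  0.3   0.  ] 0.048
0.86 [-0.01  0.36  0.  ] 0.058
0.87 [-0.01  0.42  0.  ] 0.068
0.88 [-0.02  0.48  0.  ] 0.078
0.89 [-0.02  0.54  0.  ] 0.088
0.9 [-0.03  0.6   0.  ] 0.098
```

Call:
{"api": "apply_moves", "payload": {
  "targets": [
    [[0.03,0.06,0,0,0,0.01],[0.06,0.12,0,0,0,0.02],[0.1,0.18,0,0,0,0.03],[0.1,0.24,0,0,0,0.04],[0.1,0.3,0,0,0,0.05],[0.1,0.36,0,0,0,0.06],[0.1,0.42,0,0,0,0.07],[0.1,0.48,0,0,0,0.08],[0.1,0.54,0,0,0,0.09],[0.1,0.6,0,0,0,0.1]]
  ]
}}

```text
time: 7.2
ee_pos: [540.6, 242.0, 58.9]
ee_rot: [-0.002, 0.666, 0.746, -0.002]
wrist_force: [-7.6, 0.7, 4.4]
width: 0.255
```

```bash
python3 - <<'E'
from h import *
lev([0.1,.6,0,0,0,.1],np.arange(.91,1.01,.01))
E
```

```text
{'time': 7.2, 'joint_pos': [0.303, 0.537, 1.682, 0.002, 0.929, 0.189], 'ee_pos': [540.598, 242.007, 58.857], 'ee_rot': [-0.002, 0.666, 0.746, -0.002], 'wrist_force': [-7.596, 0.673, 4.4], 'width': 0.255}
th_tool 0.838 r 61.5 push 7.36 radial 2.01
cmd [544.3 242.4  58.6]
0.91 [-0.13  0.07  0.  ] 0.008
0.92 [-0.13  0.13  0.  ] 0.018
0.93 [-0.13  0.19  0.  ] 0.028
0.94 [-0.13  0.25  0.  ] 0.038
0.95 [-0.14  0.31  0.  ] 0.048
0.96 [-0.14  0.37  0.  ] 0.058
0.97 [-0.14  0.43  0.  ] 0.068
0.98 [-0.15  0.49  0.  ] 0.078
0.99 [-0.15  0.55  0.  ] 0.088
1.0 [-0.16  0.61  0.  ] 0.098
```

Call:
{"api": "apply_moves", "payload": {
  "targets": [
    [[0,0.06,0,0,0,0.01],[0,0.12,0,0,0,0.02],[0,0.18,0,0,0,0.03],[0,0.24,0,0,0,0.04],[-0.01,0.3,0,0,0,0.05],[-0.01,0.36,0,0,0,0.06],[-0.01,0.42,0,0,0,0.07],[-0.02,0.48,0,0,0,0.08],[-0.02,0.54,0,0,0,0.09],[-0.02,0.6,0,0,0,0.1]]
  ]
}}

```text
time: 8.2
ee_pos: [545.3, 242.7, 58.8]
ee_rot: [-0.003, 0.703, 0.712, -0.003]
wrist_force: [-11.7, 2.7, 7.8]
width: 0.255
```

```bash
python3 - <<'E'
from h import *
lev([-0.02,.6,0,0,0,.1],[])
E
```

```text
{'time': 8.2, 'joint_pos': [0.302, 0.543, 1.669, 0.003, 0.937, 0.287], 'ee_pos': [545.31, 242.74, 58.837], 'ee_rot': [-0.003, 0.703, 0.712, -0.003], 'wrist_force': [-11.732, 2.748, 7.788], 'width': 0.255}
th_tool 0.915 r 61.6 push 11.40 radial 3.91
cmd [550.3 242.8  58.6]
```

Call:
{"api": "apply_moves", "payload": {
  "targets": [
    [[0,0.01,0,0,0,0.002],[0,0.02,0,0,0,0.004],[0,0.03,0,0,0,0.006],[0,0.04,0,0,0,0.008],[0,0.05,0,0,0,0.01],[0,0.06,0,0,0,0.012],[0,0.07,0,0,0,0.014],[0,0.08,0,0,0,0.016],[0,0.09,0,0,0,0.018],[0,0.1,0,0,0,0.02]]
  ]
}}

```text
time: 9.2
ee_pos: [546.0, 242.8, 58.8]
ee_rot: [-0.003, 0.709, 0.705, -0.003]
wrist_force: [-12.0, 3.0, 7.6]
width: 0.253
```

```bash
python3 - <<'E'
from h import *
lev([0,.1,0,0,0,.02],[])
E
```

```text
{'time': 9.2, 'joint_pos': [0.301, 0.544, 1.668, 0.003, 0.939, 0.306], 'ee_pos': [545.99, 242.765, 58.802], 'ee_rot': [-0.003, 0.709, 0.705, -0.003], 'wrist_force': [-11.96, 2.991, 7.562], 'width': 0.253}
th_tool 0.926 r 61.5 push 11.64 radial 4.05
cmd [551.3 242.9  58.6]
```

Jaw force is about 18–25 N by the slope and level of the push. I stop there, back off and lift.

Call:
{"api": "apply_moves", "payload": {
  "targets": [
    [[0,-0.4,0,0,0,0],[0,-0.8,0,0,0,0],[0,-0.8,0,0,0,0],[0,-0.8,-0.5,0,0,0],[0,-0.8,-1.5,0,0,0],[0,-0.8,-3,0,0,0],[0,-0.8,-5,0,0,0],[0,-0.8,-8,0,0,0],[0,-0.8,-11,0,0,0],[0,-0.8,-14,0,0,0]]
  ],
  "fingers": 3.4
}}

```text
time: 10.2
ee_pos: [543.6, 242.9, 200.9]
ee_rot: [0.0, 0.709, 0.705, 0.0]
wrist_force: [0.5, 0.2, -0.5]
width: 0.388
```

```bash
python3 - <<'E'
from h import *
did([0,-.8,-14,0,0,0]);st();print(cmd()[0])
rc([510,35,300],down(-5))
E
```

```text
{'time': 10.2, 'joint_pos': [0.304, 0.372, 1.548, 0.0, 1.221, 0.31], 'ee_pos': [543.611, 242.867, 200.863], 'ee_rot': [0.0, 0.709, 0.705, 0.0], 'wrist_force': [0.535, 0.16, -0.481], 'width': 0.388}
[543.28358321 242.91010701 198.623     ]
row [-20.81, -3.2, -10.14] [0.0, 0.0, 0.0813]
```

Call:
{"api": "apply_moves", "payload": {
  "targets": [
    [[-2,-0.3,-2,0,0,0.01],[-5.5,-0.8,-4,0,0,0.02],[-9,-1.3,-6,0,0,0.04],[-12.5,-1.8,-7.5,0,0,0.05],[-15.5,-2.3,-8.8,0,0,0.06],[-18,-2.7,-9.6,0,0,0.07],[-20,-3,-10,0,0,0.08],[-20.8,-3.2,-10.1,0,0,0.08],[-20.8,-3.2,-10.1,0,0,0.08],[-20.8,-3.2,-10.1,0,0,0.08]]
  ],
  "fingers": 7.5
}}

```text
time: 11.2
ee_pos: [510.1, 35.6, 299.7]
ee_rot: [-0.0, 0.737, 0.676, 0.0]
wrist_force: [0.5, -0.3, 0.2]
width: 0.853
```

```bash
python3 - <<'E'
from h import *
did([-20.8,-3.2,-10.1,0,0,.08]);st();print(cmd()[0])
d=cam('wrist','w3');print(d['position'])
f=d['frame'][:,:,::-1];cv2.imwrite('pics/w3b.png',f)
rc([415,-240,300],down(-10))
E
```

```text
{'time': 11.2, 'joint_pos': [-0.066, 0.165, 1.587, 0.001, 1.39, 0.02], 'ee_pos': [510.054, 35.649, 299.722], 'ee_rot': [-0.0, 0.737, 0.676, 0.0], 'wrist_force': [0.478, -0.323, 0.178], 'width': 0.853}
[510.0361667   35.10584985 299.623     ]
[516.39211177 117.67497942 461.24896591]
row [-28.23, -7.11, -0.04] [0.0, 0.0, 0.0885]
```

View pics/w3.png

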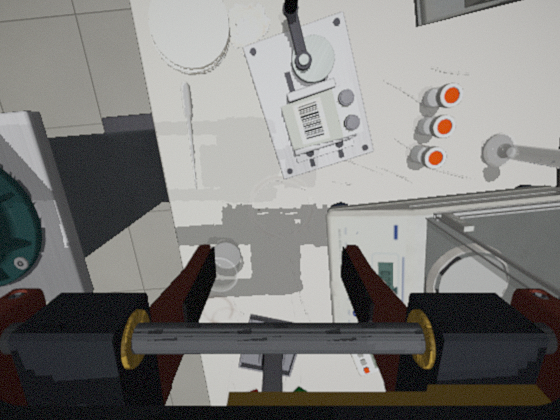

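The wrist view shows the clamp at (310,95) with the cartridge between jaw and fence. The label is at about (311,118) and the post at (290,5). One enlarged crop for the label corners.

```bash
python3 - <<'E'
from h import *
d=load('w3');f=d['frame'][:,:,::-1]
cv2.imwrite('pics/crop2.png',cv2.resize(f[70:165,270:370],None,fx=6,fy=6,interpolation=cv2.INTER_CUBIC))
w=cloud(d)
# slope plane fit around label
q=w[100:140,296:330].reshape(-1,3);q=q[np.isfinite(q).all(1)]
c=np.median(q,0)
for _ in range(5):
    A=np.c_[q[:,:2],np.ones(len(q))];k=np.linalg.lstsq(A,q[:,2],rcond=None)[0];e=np.abs(q[:,2]-A@k);q=q[e<4]
n=np.r_[-k[:2],1];n/=np.linalg.norm(n);print(len(q),n,'tilt',np.degrees(np.arccos(n[2])),'az',np.degrees(np.arctan2(-n[1],-n[0])),k)
z=w[...,2]
m=((z>6.5)&(z<18));m[:,:240]=0;m[:,385:]=0;m[185:]=0
m=cv2.morphologyEx(m.astype(np.uint8),cv2.MORPH_OPEN,np.ones((3,3),np.uint8));n_,l,s,_=cv2.connectedComponentsWithStats(m)
p=w[l==1+np.argmax(s[1:,4])];print('plate',cv2.minAreaRect(p[:,:2].astype(np.float32)))
E
```

```text
1352 [-0.46057977 -0.10150354  0.8817955 ] tilt 28.140281974352824 az 12.428299519435235 [ 5.22320389e-01  1.15110070e-01 -2.50022862e+02]
plate ((564.4917602539062, 136.50045776367188), (140.07640075683594, 190.49667358398438), 12.708683013916016)
```

View pics/crop2.png

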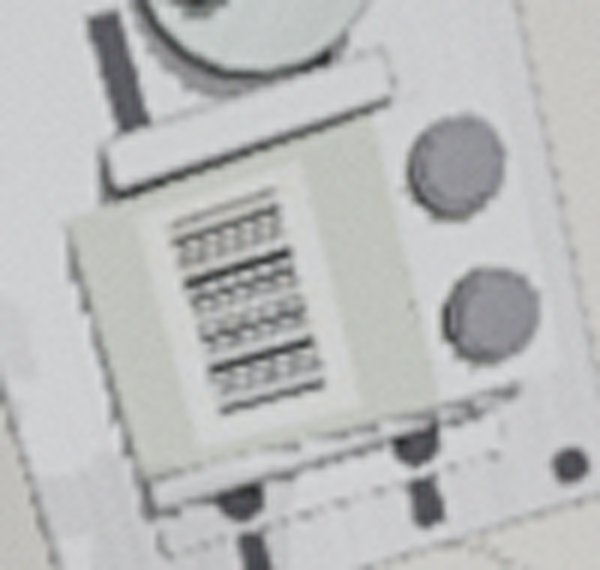

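```bash
python3 - <<'E'
from h import *
d=load('w3');K=d['intrinsics'];k=np.array([.52232,.11511,-250.0229]);Rc=rot(d['orientation']);o=d['position']
def pt(cu,cv_):
    u=270+(cu+.5)/6-.5;v=70+(cv_+.5)/6-.5
    r_=Rc.apply([(u-K[0,2])/K[0,0],(v-K[1,2])/K[1,1],1]);t=(k[2]-o[2]+k[:2]@o[:2])/(r_[2]-k[:2]@r_[:2]);return o+t*r_
P={n:pt(*c) for n,c in dict(c=(248,302),lt=(133,202),rt=(302,155),rb=(358,405),lb=(200,448),t1=(172,222),t2=(275,192),b1=(220,411),b2=(325,383),cart_l=(68,225),cart_lb=(148,485)).items()}
for n,p in P.items():print(n,np.round(p,1))
for a,b in(('t1','t2'),('b1','b2'),('lb','rb')):
    v=P[b]-P[a];print(a,b,np.degrees(np.arctan2(v[1],v[0])),np.linalg.norm(v))
for a,b in(('b1','t1'),('b2','t2'),('lb','lt'),('rb','rt'),('cart_lb','cart_l')):
    v=P[b]-P[a];print(a,b,np.degrees(np.arctan2(-v[0],v[1])),np.linalg.norm(v))
E
```

```text
c [558.7 111.3  54.6]
lt [535.8 134.1  45.3]
rt [570.4 139.5  64. ]
rb [580.3  88.2  63.2]
lb [547.2  80.4  45. ]
t1 [543.8 129.2  48.9]
t2 [564.9 132.9  60.3]
b1 [551.9  88.4  48.4]
b2 [573.8  93.2  60.4]
cart_l [521.4 130.8  37.4]
cart_lb [535.2  72.4  37.8]
t1 t2 10.102223574842661 24.361226961794266
b1 b2 12.3487380551317 25.444885484555115
lb rb 13.226400116676867 38.57116084726392
b1 t1 11.263470509677092 41.568688492052395
b2 t2 12.603250582651924 40.71701814963339
lb lt 11.965979476065545 54.91072916052191
rb rt 10.924413632907209 52.29236666371907
cart_lb cart_l 13.278040322438596 60.07072497273853
```

The crop shows the cartridge touching both jaw (top) and fence (bottom). The bars' centre is at crop (248,302), giving the label at about (558,109,54.5), yaw 12.5°. Now approaching the scanner.

```bash
python3 - <<'E'
from h import *
for n in('top1','w1'):
    w=cloud(load(n));z=w[...,2]
    m=(z>138)&(z<153)&(np.hypot(w[...,0]-472,w[...,1]+272)<28)
    p=w[m];print(n,len(p),np.round(p.mean(0),1),(np.percentile(p,2,axis=0)+np.percentile(p,98,axis=0))/2,cv2.minAreaRect(p[:,:2].astype(np.float32)))
    m=(z>10)&(z<22)&(np.abs(w[...,0]-466)<75)&(np.abs(w[...,1]+286)<75)
    m=cv2.morphologyEx(m.astype(np.uint8),cv2.MORPH_CLOSE,np.ones((3,3)));q,l,s,_=cv2.connectedComponentsWithStats(m)
    p=w[(l==1+np.argmax(s[1:,4]))&(z>9)&(z<22)];print('tray',cv2.minAreaRect(p[:,:2].astype(np.float32)))
rc([472,-272,240],down(-10))
rc([472,-272,102],down(-10))
E
```

```text
top1 172 [ 471.9 -273.9  146.1] [ 471.72598031 -274.31435769  145.15188519] ((472.5333251953125, -275.0513916015625), (35.433197021484375, 29.669132232666016), 79.26612091064453)
tray ((468.0090026855469, -282.5172424316406), (110.5213394165039, 100.64234924316406), 71.69627380371094)
w1 878 [ 471.5 -271.5  145.3] [ 471.64086948 -272.27435091  143.34063942] ((472.46295166015625, -272.55059814453125), (34.5019416809082, 29.85498809814453), 78.3681411743164)
tray ((467.74334716796875, -281.0721435546875), (109.8477783203125, 100.34439086914062), 71.95670318603516)
row [-30.92, -1.15, 5.96] [0.0, 0.0, 0.0885]
row [-30.92, -1.15, 19.76] [0.0, 0.0, 0.0885]
```

```bash
python3 - <<'E'
from h import *
rc([472.3,-273.8,200],down(-11))
E
```

```text
row [-31.1, -1.11, 9.96] [0.0, 0.0, 0.106]
```

Call:
{"api": "apply_moves", "payload": {
  "targets": [
    [[-2,-0.1,0,0,0,0.01],[-6,-0.2,0.5,0,0,0.02],[-10.5,-0.4,1.5,0,0,0.04],[-15,-0.6,3,0,0,0.05],[-19.5,-0.7,4.5,0,0,0.07],[-24,-0.9,6.5,0,0,0.08],[-27.5,-1,8.2,0,0,0.1],[-30,-1.1,9.4,0,0,0.106],[-31.1,-1.1,10,0,0,0.106],[-31.1,-1.1,10,0,0,0.106]]
  ]
}}

```text
time: 12.25
ee_pos: [472.3, -273.8, 198.5]
ee_rot: [-0.001, 0.772, 0.636, -0.0]
wrist_force: [-0.7, -1.2, 0.2]
width: 0.855
```

Call:
{"api": "apply_moves", "payload": {
  "targets": [
    [[0,0,1,0,0,0],[0,0,2.5,0,0,0],[0,0,4.2,0,0,0],[0,0,6,0,0,0],[0,0,7.6,0,0,0],[0,0,8.8,0,0,0],[0,0,9.5,0,0,0],[0,0,9.8,0,0,0],[0,0,9.8,0,0,0],[0,0,9.8,0,0,0]]
  ]
}}

```text
time: 13.25
ee_pos: [472.8, -274.0, 102.2]
ee_rot: [0.0, 0.772, 0.636, 0.0]
wrist_force: [-0.2, 0.1, 0.6]
width: 0.85
```

Call:
{"api": "apply_moves", "payload": {
  "targets": [
    [[0,0,0,0,0,0],[0,0,0,0,0,0],[0,0,0,0,0,0],[0,0,0,0,0,0],[0,0,0,0,0,0],[0,0,0,0,0,0],[0,0,0,0,0,0],[0,0,0,0,0,0],[0,0,0,0,0,0],[0,0,0,0,0,0]]
  ],
  "fingers": 0,
  "newtons": 35
}}

```text
time: 14.25
ee_pos: [472.4, -273.8, 101.6]
ee_rot: [-0.0, 0.772, 0.636, 0.0]
wrist_force: [0.2, -0.0, -0.9]
width: 0.345
```

```bash
python3 - <<'E'
from h import *
did([-31.1,-1.1,10,0,0,.106]);did([0,0,9.8,0,0,0]);st();print(cmd()[0])
d=cam('wrist','w4')
E
```

```text
{'time': 14.25, 'joint_pos': [-0.652, 0.423, 1.759, 0.0, 0.96, -0.46], 'ee_pos': [472.357, -273.8, 101.613], 'ee_rot': [-0.0, 0.772, 0.636, 0.0], 'wrist_force': [0.201, -0.033, -0.928], 'width': 0.345}
[ 472.36377634 -273.79994648  101.623     ]
```

View pics/w4.png

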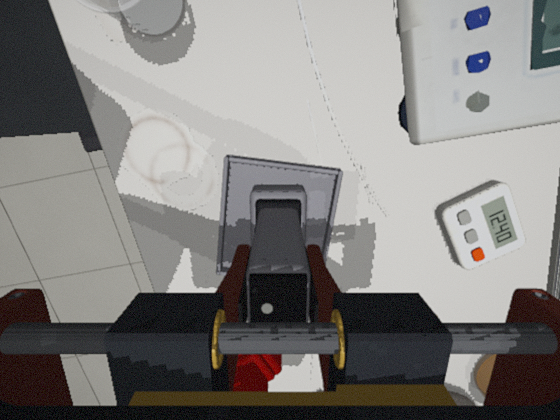

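The scanner is between the pads at (280,280) and the tray at (280,215). Grip width is 30.4 mm, as expected. Lifting.

Call:
{"api": "apply_moves", "payload": {
  "targets": [
    [[0,0,-0.3,0,0,0],[0,0,-1,0,0,0],[0,0,-2.2,0,0,0],[0,0,-4,0,0,0],[0,0,-6,0,0,0],[0,0,-8,0,0,0],[0,0,-10,0,0,0],[0,0,-11.7,0,0,0],[0,0,-12.7,0,0,0],[0,0,-13,0,0,0]]
  ]
}}

```text
time: 15.3
ee_pos: [472.9, -274.2, 233.4]
ee_rot: [0.001, 0.772, 0.636, 0.0]
wrist_force: [0.5, 0.1, -1.7]
width: 0.34
```

```bash
cat >> h.py <<'E'
L=np.array([557.7,109,54.5]); yaw=np.radians(12.5); ti=np.radians(29)
N=np.array([-np.sin(ti)*np.cos(yaw),-np.sin(ti)*np.sin(yaw),np.cos(ti)])
U=np.array([np.cos(ti)*np.cos(yaw),np.cos(ti)*np.sin(yaw),np.sin(ti)])
RS=R.from_matrix(np.array([np.cross(U,-N),U,-N]).T)
E
python3 - <<'E'
from h import *
did([0,0,-13,0,0,0]);st();print(cmd()[0])
t,v=rc(L+N*(97.6+110),RS)
print(L+N*(207.6))
for f in (.06,.18,.34,.5,.66,.8,.91,.98,1,1): print(np.round(t*f,1).tolist(),np.round(v*f,2).tolist())
E
```

```text
{'time': 15.3, 'joint_pos': [-0.652, 0.271, 1.614, 0.0, 1.254, -0.46], 'ee_pos': [472.949, -274.215, 233.405], 'ee_rot': [0.001, 0.772, 0.636, 0.0], 'wrist_force': [0.481, 0.074, -1.746], 'width': 0.34}
[ 472.36377634 -273.79994648  231.623     ]
row [35.19, -8.16, -0.44] [-0.499, 0.1038, -0.4013]
[459.43924621  87.21611534 236.0710512 ]
[2.1, -0.5, -0.0] [-0.03, 0.01, -0.02]
[6.3, -1.5, -0.1] [-0.09, 0.02, -0.07]
[12.0, -2.8, -0.2] [-0.17, 0.04, -0.14]
[17.6, -4.1, -0.2] [-0.25, 0.05, -0.2]
[23.2, -5.4, -0.3] [-0.33, 0.07, -0.26]
[28.2, -6.5, -0.4] [-0.4, 0.08, -0.32]
[32.0, -7.4, -0.4] [-0.45, 0.09, -0.37]
[34.5, -8.0, -0.4] [-0.49, 0.1, -0.39]
[35.2, -8.2, -0.4] [-0.5, 0.1, -0.4]
[35.2, -8.2, -0.4] [-0.5, 0.1, -0.4]
```

Call:
{"api": "apply_moves", "payload": {
  "targets": [
    [[1.4,-0.3,0,-0.02,0,-0.02],[4.6,-1.1,0,-0.07,0.01,-0.05],[8.8,-2,-0.1,-0.13,0.03,-0.1],[13.4,-3.1,-0.2,-0.19,0.04,-0.15],[18,-4.2,-0.2,-0.26,0.05,-0.2],[22.5,-5.2,-0.3,-0.32,0.07,-0.26],[27.1,-6.3,-0.3,-0.38,0.08,-0.31],[31,-7.2,-0.4,-0.44,0.09,-0.35],[33.8,-7.8,-0.4,-0.48,0.1,-0.385],[35.2,-8.2,-0.4,-0.5,0.1,-0.4]]
  ]
}}

```text
time: 16.3
ee_pos: [456.4, 89.5, 234.3]
ee_rot: [0.157, 0.606, 0.756, 0.194]
wrist_force: [0.2, -0.3, -1.8]
width: 0.341
```

```bash
python3 - <<'E'
from h import *
did([35.2,-8.2,-.4,-.5,.1,-.4]);s=st();print(cmd()[0])
rc(L+N*(97.6+70),RS)
d=cam('wrist','w5')
E
```

```text
{'time': 16.3, 'joint_pos': [-0.068, -0.088, 2.161, 0.244, 0.595, -0.457], 'ee_pos': [456.4, 89.485, 234.349], 'ee_rot': [0.157, 0.606, 0.756, 0.194], 'wrist_force': [0.171, -0.303, -1.818], 'width': 0.341}
[459.04009155  87.37934338 235.623     ]
row [-0.01, 0.05, 3.98] [0.0003, 0.0041, -0.0003]
```

View pics/w5.png

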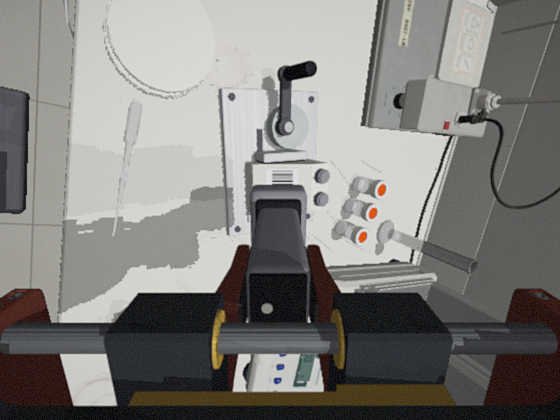

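The scanner points at the label with the bars at (283,178) peeking past the head at (280,200), and the pose is aligned. Approaching to 7 cm and holding.

Call:
{"api": "apply_moves", "payload": {
  "targets": [
    [[0,0,0.2,0,0.004,0],[0,0,0.7,0,0.004,0],[0,0,1.4,0,0.004,0],[0,0.05,2.1,0,0.004,0],[0,0.05,2.8,0,0.004,0],[0,0.05,3.4,0,0.004,0],[0,0.05,3.8,0,0.004,0],[0,0.05,4,0,0.004,0],[0,0.05,4,0,0.004,0],[0,0.05,4,0,0.004,0]]
  ]
}}

```text
time: 17.35
ee_pos: [478.4, 91.6, 201.0]
ee_rot: [0.157, 0.606, 0.755, 0.195]
wrist_force: [-0.4, -0.6, -2.6]
width: 0.334
```

Call:
{"api": "apply_moves", "payload": {
  "targets": [
    [[0,0,0,0,0,0],[0,0,0,0,0,0],[0,0,0,0,0,0],[0,0,0,0,0,0],[0,0,0,0,0,0],[0,0,0,0,0,0],[0,0,0,0,0,0],[0,0,0,0,0,0],[0,0,0,0,0,0],[0,0,0,0,0,0]]
  ]
}}

```text
time: 18.35
ee_pos: [478.4, 91.5, 200.9]
ee_rot: [0.157, 0.606, 0.755, 0.195]
wrist_force: [0.2, 0.3, -1.3]
width: 0.335
```

```bash
python3 - <<'E'
from h import *
did([0,.05,4,0,.004,0]);s=st();print(cmd()[0])
Rm=rot(s['ee_rot']);w=s['ee_pos']+Rm.apply([0,0,97.6]);z=Rm.apply([0,0,1])
d=(L-w)@N*-1;print('dist',(w-L)@N,'miss',np.round(w+z*((w-L)@N)-L,1),'ang deg',np.degrees(np.arccos(-z@N)),'slot',np.round(Rm.apply([1,0,0]),3))
d=cam('wrist','w6');sd=cam('side','side6')
f=np.hstack([d['frame'][120:260,200:360],sd['frame'][150:290,140:300]])[:,:,::-1]
cv2.imwrite('pics/crop6.png',cv2.resize(f,None,fx=2.5,fy=2.5,interpolation=cv2.INTER_CUBIC))
E
```

```text
{'time': 18.35, 'joint_pos': [-0.059, 0.011, 2.18, 0.292, 0.479, -0.504], 'ee_pos': [478.433, 91.523, 200.932], 'ee_rot': [0.157, 0.606, 0.755, 0.195], 'wrist_force': [0.217, 0.262, -1.265], 'width': 0.335}
[478.44351582  91.51471162 200.88604769]
dist 69.82448332845843 miss [0.  0.1 0. ] ang deg 0.012921802309088787 slot [-0.216  0.976  0.   ]
```

View pics/crop6.png

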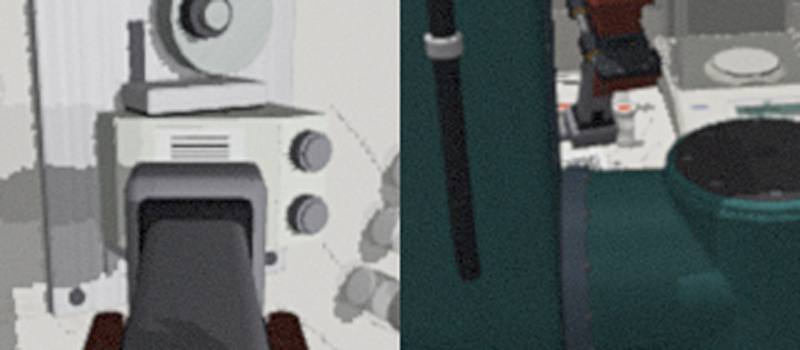

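The head sits centred over the bars (wrist crop: bars at (199,146), head at (197,220)) with no slip against the grasp picture. The numbers give 69.8 mm and 0.01° off square. Hold another second, then back out.

Call:
{"api": "apply_moves", "payload": {
  "targets": [
    [[0,0,0,0,0,0],[0,0,0,0,0,0],[0,0,0,0,0,0],[0,0,0,0,0,0],[0,0,0,0,0,0],[0,0,0,0,0,0],[0,0,0,0,0,0],[0,0,0,0,0,0],[0,0,0,0,0,0],[0,0,0,0,0,0]]
  ]
}}

```text
time: 19.45
ee_pos: [478.4, 91.5, 200.9]
ee_rot: [0.157, 0.606, 0.755, 0.195]
wrist_force: [-0.7, 0.5, -1.6]
width: 0.336
```

Call:
{"api": "apply_moves", "payload": {
  "targets": [
    [[0,0,0,0,0,0],[0,0,0,0,0,0],[0,0,0,0,0,0],[0,0,-0.3,0,0,0],[0,0,-0.9,0,0,0],[0,0,-1.7,0,0,0],[0,0,-2.6,0,0,0],[0,0,-3.4,0,0,0],[0,0,-3.9,0,0,0],[0,0,-4,0,0,0]]
  ]
}}

```text
time: 20.45
ee_pos: [459.6, 87.2, 237.0]
ee_rot: [0.157, 0.606, 0.755, 0.196]
wrist_force: [0.4, -0.2, -2.0]
width: 0.344
```

```bash
python3 - <<'E'
from h import *
did([0,0,-4,0,0,0]);st()
t,v=rc([472.4,-273.8,225],down(-11))
for f in (.04,.13,.25,.38,.51,.64,.77,.88,.96,1): print(np.round(t*f,1).tolist(),np.round(v*f,3).tolist())
E
```

```text
{'time': 20.45, 'joint_pos': [-0.078, -0.089, 2.155, 0.254, 0.6, -0.471], 'ee_pos': [459.624, 87.209, 236.969], 'ee_rot': [0.157, 0.606, 0.755, 0.196], 'wrist_force': [0.39, -0.208, -2.028], 'width': 0.344}
row [-35.54, -6.25, -2.23] [0.4992, -0.1039, 0.401]
[-1.4, -0.3, -0.1] [0.02, -0.004, 0.016]
[-4.6, -0.8, -0.3] [0.065, -0.014, 0.052]
[-8.9, -1.6, -0.6] [0.125, -0.026, 0.1]
[-13.5, -2.4, -0.8] [0.19, -0.039, 0.152]
[-18.1, -3.2, -1.1] [0.255, -0.053, 0.205]
[-22.7, -4.0, -1.4] [0.319, -0.066, 0.257]
[-27.4, -4.8, -1.7] [0.384, -0.08, 0.309]
[-31.3, -5.5, -2.0] [0.439, -0.091, 0.353]
[-34.1, -6.0, -2.1] [0.479, -0.1, 0.385]
[-35.5, -6.3, -2.2] [0.499, -0.104, 0.401]
```

Call:
{"api": "apply_moves", "payload": {
  "targets": [
    [[-1.4,-0.3,-0.1,0.02,-0.004,0.016],[-4.6,-0.8,-0.3,0.065,-0.014,0.052],[-8.9,-1.6,-0.6,0.125,-0.026,0.1],[-13.5,-2.4,-0.8,0.19,-0.04,0.152],[-18.1,-3.2,-1.1,0.255,-0.053,0.205],[-22.7,-4,-1.4,0.32,-0.066,0.257],[-27.4,-4.8,-1.7,0.384,-0.08,0.309],[-31.3,-5.5,-2,0.44,-0.091,0.353],[-34.1,-6,-2.1,0.479,-0.1,0.385],[-35.54,-6.25,-2.23,0.4992,-0.1039,0.401]]
  ]
}}

```text
time: 21.45
ee_pos: [473.3, -276.6, 224.5]
ee_rot: [0.0, 0.772, 0.635, -0.0]
wrist_force: [0.7, -0.2, -1.4]
width: 0.34
```

```bash
python3 - <<'E'
from h import *
did([-35.54,-6.25,-2.23,.4992,-.1039,.401]);st();print(cmd()[0],cmd()[1].as_matrix()[:,2])
rc([472.4,-273.8,102.0],down(-11))
E
```

```text
{'time': 21.45, 'joint_pos': [-0.654, 0.283, 1.62, -0.001, 1.239, -0.459], 'ee_pos': [473.326, -276.609, 224.477], 'ee_rot': [0.0, 0.772, 0.635, -0.0], 'wrist_force': [0.681, -0.169, -1.437], 'width': 0.34}
[ 472.40129097 -273.83145246  225.01843073] [ 1.65750608e-05 -3.87720368e-05 -9.99999999e-01]
row [0.0, -0.0, 12.3] [0.0, 0.0, -0.0]
```

Call:
{"api": "apply_moves", "payload": {
  "targets": [
    [[0,0,0,0,0,0],[0,0,1,0,0,0],[0,0,3,0,0,0],[0,0,5.2,0,0,0],[0,0,7.4,0,0,0],[0,0,9.4,0,0,0],[0,0,10.8,0,0,0],[0,0,11.6,0,0,0],[0,0,12,0,0,0],[0,0,12.1,0,0,0]]
  ]
}}

```text
time: 22.45
ee_pos: [472.2, -273.0, 104.0]
ee_rot: [-0.0, 0.771, 0.636, 0.0]
wrist_force: [-0.1, -0.4, -1.5]
width: 0.344
```

Call:
{"api": "apply_moves", "payload": {
  "targets": [
    [[0,0,0.05,0,0,0],[0,0,0.1,0,0,0],[0,0,0.15,0,0,0],[0,0,0.2,0,0,0],[0,0,0.22,0,0,0],[0,0,0.24,0,0,0],[0,0,0.25,0,0,0],[0,0,0.25,0,0,0],[0,0,0.25,0,0,0],[0,0,0.25,0,0,0]]
  ]
}}

```text
time: 23.45
ee_pos: [472.4, -273.9, 101.6]
ee_rot: [0.0, 0.772, 0.636, -0.0]
wrist_force: [-1.1, 0.0, 0.8]
width: 0.338
```

The vertical force went from −1.5 to +0.8 N, so the scanner is on the tray floor. Releasing.

Call:
{"api": "apply_moves", "payload": {
  "targets": [
    [[0,0,0,0,0,0],[0,0,0,0,0,0],[0,0,0,0,0,0],[0,0,0,0,0,0],[0,0,0,0,0,0],[0,0,0,0,0,0],[0,0,0,0,0,0],[0,0,0,0,0,0],[0,0,0,0,0,0],[0,0,0,0,0,0]]
  ],
  "fingers": 7.5
}}

```text
time: 24.45
ee_pos: [472.4, -273.8, 101.5]
ee_rot: [-0.0, 0.772, 0.636, 0.0]
wrist_force: [-0.2, -0.4, -0.4]
width: 0.854
```

Call:
{"api": "apply_moves", "payload": {
  "targets": [
    [[0,0,-0.5,0,0,0],[0,0,-1.5,0,0,0],[0,0,-3,0,0,0],[0,0,-5,0,0,0],[0,0,-7.5,0,0,0],[0,0,-10,0,0,0],[0,0,-12.5,0,0,0],[0,0,-14.5,0,0,0],[0,0,-15.5,0,0,0],[0,0,-16,0,0,0]]
  ]
}}

```text
time: 25.45
ee_pos: [472.8, -274.1, 263.0]
ee_rot: [0.001, 0.772, 0.636, 0.0]
wrist_force: [0.2, 0.5, -0.5]
width: 0.856
```

```bash
python3 - <<'E'
from h import *
did([0,0,12.1,0,0,0]);did([0,0,.25,0,0,0]);did([0,0,-16,0,0,0]);st();print(cmd()[0])
d=cam('wrist','w7');w=cloud(d);z=w[...,2]
p=w[(z>138)&(z<153)&(np.hypot(w[...,0]-472,w[...,1]+273)<28)];print(len(p),p.mean(0) if len(p) else '',len(p) and cv2.minAreaRect(p[:,:2].astype(np.float32)))
rc([510,35,300],down(-5))
E
```

```text
{'time': 25.45, 'joint_pos': [-0.652, 0.245, 1.573, 0.0, 1.321, -0.46], 'ee_pos': [472.776, -274.101, 263.021], 'ee_rot': [0.001, 0.772, 0.636, 0.0], 'wrist_force': [0.153, 0.523, -0.461], 'width': 0.856}
[ 472.40068598 -273.83003728  261.51843069]
1049 [ 471.65170247 -271.43133062  145.27092552] ((471.681884765625, -272.3006591796875), (34.14883804321289, 29.844865798950195), 78.07476806640625)
row [31.03, -2.2, -3.85] [0.0, 0.0, -0.1047]
```

Scanner stands upright (top at z 145, same spot and yaw as before). Final check over the clamp.

Call:
{"api": "apply_moves", "payload": {
  "targets": [
    [[1.2,-0.1,-0.2,0,0,-0.01],[4,-0.3,-0.5,0,0,-0.02],[8,-0.6,-1,0,0,-0.03],[12,-0.9,-1.5,0,0,-0.04],[16,-1.1,-2,0,0,-0.05],[20,-1.4,-2.5,0,0,-0.07],[24,-1.7,-3,0,0,-0.08],[27.5,-2,-3.5,0,0,-0.09],[30,-2.1,-3.8,0,0,-0.1],[31,-2.2,-3.9,0,0,-0.105]]
  ]
}}

```text
time: 26.5
ee_pos: [509.2, 37.4, 299.8]
ee_rot: [-0.001, 0.736, 0.677, -0.0]
wrist_force: [0.2, -0.3, -0.7]
width: 0.853
```

```bash
python3 - <<'E'
from h import *
st();d=cam('wrist','w8');a=load('w3')
w=cloud(d);z=w[...,2]
for dd in(a,d):
    w=cloud(dd);z=w[...,2];m=(z>84)&(z<102)&(np.hypot(w[...,0]-545,w[...,1]-242)<40);print('post',m.sum(),w[m].mean(0))
f=np.hstack([cv2.resize(x['frame'][0:190,230:390],None,fx=2.4,fy=2.4,interpolation=cv2.INTER_CUBIC) for x in(a,d)])[:,:,::-1]
cv2.imwrite('pics/crop8.png',f)
E
```

```text
{'time': 26.5, 'joint_pos': [-0.063, 0.165, 1.587, 0.001, 1.392, 0.021], 'ee_pos': [509.206, 37.426, 299.785], 'ee_rot': [-0.001, 0.736, 0.677, -0.0], 'wrist_force': [0.182, -0.346, -0.721], 'width': 0.853}
post 13 [540.44071615 236.38311066  86.73629823]
post 36 [540.47584214 236.67913913  88.77235611]
```

View pics/crop8.png

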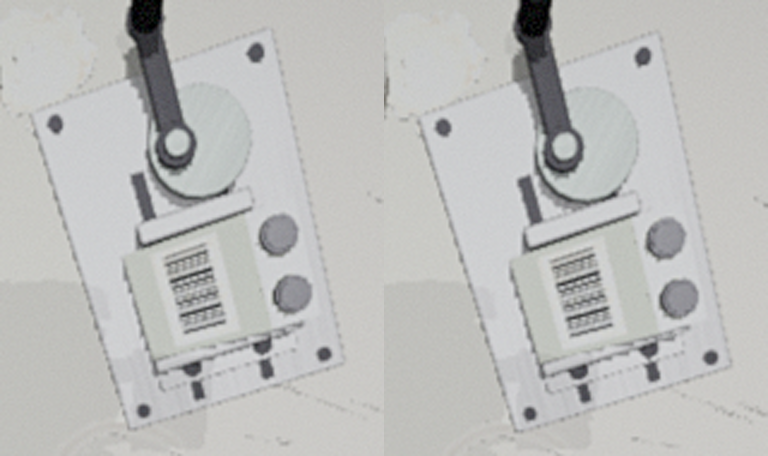

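After the scan, the lever (right panel, arm from (565,148) to (535,20)), jaw and cartridge are as they were just after clamping. Handing in.

```bash
python3 -c "
from bench import r
print(r.sign_off())"
```

```text
the job is handed in; nothing more can be done
None
```

The whole job was carried out in the order asked and handed in at about 26.5 s of the 72 s allowed. No verdict was reported.

- **Clamp:** I turned the lever clockwise to about 0.87 rad. The push at the post rose from about 7.4 N to 11.6 N once the jaw gripped. I estimate the jaw force at 18–25 N, against 5 N for firm and 50 N for crushing. A picture before and one after the scan show the lever, jaw and cartridge in the same place.
- **Scan:** I took the dark scanner from the tray and held it still for just over 2 s. By the robot's own pose it was 69.8 mm from the label, 0.01° off square, aimed at the label's middle, with the slot across the bars. It did not touch the cartridge.
- **Return:** The scanner stands upright in its tray, its top at 145 mm, within about 1 mm of its old position and at the same yaw.

**Checks that disagreed:**
- **Camera positions:** The top and wrist cameras placed the clamp about 5 mm apart. I aimed at the midpoint, so the real aim could be 2–3 mm off the label's middle.
- **Lever friction:** The push before gripping read 5.9–7.4 N rather than a steady 5.8 N. That is why the jaw force is given as a range.
- **Bystanders:** I did not measure them again at the end. The arm passed above them, and no force readings suggested a contact.

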